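# Nudge the heating block into its pocket under the beaker and lower the beaker onto it

### The arm

A 6-joint arm with a two-finger parallel gripper is mounted at the origin on the work surface. World frame = base frame: x ahead of the robot, y to its left, z up, the work surface at z = 0. Lengths are in m, angles in rad, forces in N, time in s.
With the tool pointing down it reaches from about 0.25 to 0.725 m from the base axis. Payload 9.7 kg.
Tool frame: the origin (TCP) lies midway between the tips of the shut fingers; the grasp point (between the pads) lies 19 mm behind it; z points along the fingers, y is the direction in which the jaws open and shut (so a half turn about z gives the same grasp; the last joint's range is limited). The gripper opens to 85 mm and grips with 20 to 120 N. Pads are 22 mm wide; open, the fingers measure 114 mm over their backs; the gripper's body (76 mm by 85 mm) begins 54 mm behind the grasp point. The pads swing forward as they close: fully open they stand 13 mm farther back than shut.
Start: joints at [-1.167, 0.087, 0.176, 1.66, 0, 1.571], TCP at [0.216, -0.506, 0.231] pointing down, gripper open.
Joint ranges: [-3.13, 3.13], [-0.85, 1.81], [-1.15, 1.24], [-2.2, 2.28], [-1.44, 1.52], [-3.14, 3.14]. Speed limits (rad/s): [2.22, 2.22, 2.57, 3.14, 3.14, 3.14].

### API

Orientations are given as a rotation vector (axis times angle).
In Python, from cell import manip, camera, get_calibration, models gives the robot as it stands. The module is installed in compiled form; this text tells all that it offers.
- The arm moves only by the shell command python3 -m pendant 'ROWS'. ROWS is JSON, a list of rows, each a list of 3 entries, a list of its own where there are three numbers: the closure in counts, from 0 (fully open) to 255 (shut), then the shift along the tool's x, y, z in mm, then the turn, a rotation vector about the tool's x, y, z in rad. A call has exactly 8 rows; each row is the pose to reach, as a shift and turn from the pose commanded when the call began, along the tool's axes at that moment; what a row does not reach only later rows make up. A row lasts 1/10 s, in which the tool goes at most 50 mm and 8.59 degrees, less where a joint would pass 70% of its speed; a pose out of reach is approached as far as the arm can. A call with a gripper value outside its range is refused whole. The fingers move at their own pace and stop on an object; the grip force is fixed at half the most. Time passes only in rows, so rows that repeat a pose let the fingers close, or fill a call up. It gives the time, the measured TCP pose, the force and the opening at its end, in the units of the state.
- manip.read_state(): the state, without advancing time (a new reading comes with each control period).
- camera(name): name is "side" or "top"; returns (picture, depth): 400x640x3 uint8, red, green, blue; 400x640 float32, m along the optical axis (not along the pixel's ray), 0 where there is no reading.
- get_calibration(name): a dict with "camera_matrix" (3x3 intrinsics, pixels), "camera_from_world" (4x4, takes a point from world to camera coordinates). Camera axes: x right, y up, looking along -z (the intrinsics and any distortion apply to the point x, -y, -z); pixel columns grow to the right and rows downward; lengths in m; the calibration is good to about 2 mm. A picture is of the moment at which its call begins. get_calibration takes no time and is no camera call.
- manip.close_job(): hands the job in, once; it reports no verdict.
Trained networks look in the newest picture that a camera, given by its name, has taken for a name from the list of things; names that differ only in an ending like _2 or _b are one class to them, and where a whole thing is asked for, a point or a joint stands for the part that bears it (a point fixed in the world has none). Each returns a list of dicts, best first, with "score" (0 to 1); they miss things now and then, are a little off and sometimes report something else, mostly with a low value. They report only what shows in the picture. A call takes as long as a camera call. They do not tell look-alikes from the thing itself.
- models.masks_of(camera, target): "pixels" (400x640 bool, what is visible of it) and "rect" ([left, top, right, bottom] in pixels, round what is visible of it).
- models.pinpoint(camera, target): "xy" ([column, row] in pixels: a listed point, or the origin of a listed thing).
The state is a dict: "clock": time; "q": joint angles; "qvel": joint speeds; "joint_torque": joint torques, N m; "tcp_pos": TCP position; "ee_rot": TCP orientation; "contact_force": force on the tool from outside, world axes, zero at the start; "torque": the same for the moment, N m; "opening": finger opening in m.
Only numpy, scipy, OpenCV 4.12 (cv2) and the standard library are available. Lean on these libraries where they do the work, as an engineer would, in place of code of your own. Each camera call takes 0.05 s, during which the arm holds its last target.

### The job

Slide the large round aluminium heating block across the stand's board, without picking it up, until it drops fully home in the shallow round pocket beneath the clamped beaker. Then press the carriage's paddle down to lower the beaker gently until it stands on the block. Never touch the glass of that beaker with the robot, and leave the other things where they are.

Things in the scene. Friction and masses are not known exactly. Their poses are not given: they have to be found in the camera images.
- stand: Fixed heating stand. Its origin is at bench height (z = 0) right under the pocket's centre; z is up, x points from the pocket to the rod, y to the paddle's side. A flat grey board 320 x 360 mm, 12 mm thick (its top at z = 12 mm), reaches x from -170 to +150 mm and y from -200 to +160 mm. An upright rod, 12 mm thick and 412 mm high, stands at x = 110, y = 0. The stand's x axis points away from the robot, give or take 15 degrees.
- pocket (a point): Centre of the floor of the round pocket in the board, directly beneath the beaker: 83 mm across, 6 mm deep (floor 6 mm above the bench, rim flush with the board's top at 12 mm). Axes as the stand's.
- block_mid (a point): Centre (half-way up) of the heating block: a loose plain aluminium disc, 76 mm across, 30 mm high, its lower edge chamfered 4 mm, 0.25 to 0.5 kg, z axis up. It starts flat on the board, to the right of the pocket as the robot sees it, or right and nearer to the robot (the side away from the paddle), centre 27 mm above the bench, 85 to 185 mm from the pocket's centre; when home in the pocket its centre is 21 mm above the bench. It slides, and does not roll.
- carriage (a joint): Height of the carriage on the rod, in m: 0 is the top, growing as it is lowered; starts between 0 and 0.015, range 0 to 0.085. The beaker meets the block at 0.069 when the block is home (at 0.063 if the block still lies on top of the board). The carriage holds itself by friction wherever it is left; pushing it down takes about 3 to 5 N.
- paddle (a point): Centre of the top face of the carriage's flat steel press paddle, 60 mm (along the stand's x) x 45 mm (along y), 10 mm thick; x = 20, y = 120 mm in the stand's frame, 195 mm above the bench with the joint at 0. It moves straight down with the carriage, and is joined to it by a 10 mm rod that runs from its underside to the clamp on the upright rod. Axes as the stand's.
- beaker: The glass beaker that the carriage holds upright over the pocket; origin at the centre of its underside, z up. 72 mm across, 95 mm high, held by a steel ring 89 mm across (outside) and 8 mm thick, 58 mm above its foot. The foot is 105 mm above the bench when the joint is at 0, so 90 to 105 mm at the start: a gripper standing upright beside the pocket strikes the glass; one leaning away from it by about 35 degrees clears it.
- dish: Bystander: shallow white porcelain dish, 60 mm across, 18 mm high, standing on the stand's board. Origin at its underside's centre.
- vial: Bystander: small amber jar, 32 mm across, 65 mm high, standing on the stand's board near its far right corner. Origin at its underside's centre.
- small_block: Bystander: a smaller aluminium disc, 55 mm across and 30 mm high, on the bench to the right of the stand (not the heating block). Origin at its underside's centre.
- bottle_a: Bystander: amber bottle, 66 mm across, 140 mm high, on the bench to the left. Origin at its underside's centre.
- bottle_b: Bystander: white bottle, 60 mm across, 120 mm high, on the bench to the left. Origin at its underside's centre.
- spatula: Bystander: wooden-handled spatula, 190 mm long, lying on the bench to the right.
- jar: Bystander: empty glass beaker, 70 mm across, 85 mm high, on the bench to the left. Origin at its underside's centre.
- block: The same heating block; this origin is at the centre of its underside, 15 mm below point block_mid.
Not all that is in view belongs to the job. Leave any black, brown or red look-alike of the block alone.

How it is judged:
By the outcome, as a careful person would: the job done as asked, in the order asked, and still so for the second after the job is handed in, with the robot touching nothing.
It also fails if it takes over 51 s, if anything falls off the work surface, if the arm or the gripper's body presses on something with over 40 N, if the wrist force passes 120 N, or if a joint passes its speed limit or range.

## Working session

There is one attempt and no reset: what is moved stays moved. The work goes in short steps, Python scripts to look and compute and a shell command to move; the robot and the scene stay as the last step left them, time stands still between calls to the robot, and variables do not carry over. Pictures are saved under pics/ and viewed, and the job is handed in when it is done.

```bash
mkdir -p pics; ls
python3 - <<'E'
from cell import manip, camera, get_calibration, models
import cv2, numpy as np
s=manip.read_state(); print(s)
for n in ("side","top"):
    p,d=camera(n); cv2.imwrite(f"pics/{n}0.png",p[:,:,::-1]); np.save(f"{n}0_d.npy",d)
    c=get_calibration(n); print(n,c)
    for t in ("stand","pocket","block_mid","paddle","beaker","dish","vial","small_block"):
        try: print(t,[(r['xy'],round(r['score'],2)) for r in models.pinpoint(n,t)][:3])
        except Exception as e: print(t,e)
E
```

```text
pics
{'clock': 0.0, 'q': array([-1.16701400e+00,  8.74787224e-02,  1.75111728e-01,  1.65976029e+00,
        1.61241282e-05,  1.57083696e+00]), 'qvel': array([ 1.58400708e-03,  7.91563108e-04, -1.45756591e-03,  1.90812340e-04,
        1.39829559e-03, -7.09698824e-05]), 'joint_torque': array([ 2.56618318e-03, -5.20385563e+01,  4.64808404e+01,  1.63501682e-02,
        1.66265731e-04,  1.77231550e-05]), 'tcp_pos': array([ 0.21601291, -0.50556688,  0.2305613 ]), 'ee_rot': array([-3.07651628e+00, -6.29635186e-01,  3.94288433e-04]), 'contact_force': array([ 0.47356493,  0.0655725 , -0.01282687]), 'torque': array([-0.04111673,  0.01914963,  0.04479538]), 'opening': 0.08534624529919116}
side {'camera_matrix': array([[413.156737  ,   0.        , 323.25173781],
       [  0.        , 413.156737  , 203.10980807],
       [  0.        ,   0.        ,   1.        ]]), 'camera_from_world': array([[-0.82568593, -0.5639933 , -0.01242184,  0.42414558],
       [ 0.40655921, -0.61017921,  0.67999334, -0.29582667],
       [-0.39109124,  0.55641072,  0.73311306, -1.03448407],
       [ 0.        ,  0.       
[... 460 characters left out ...]
6.11013431, 199.61459402],
       [  0.        ,   0.        ,   1.        ]]), 'camera_from_world': array([[ 0.01887763, -0.99935407, -0.03057896,  0.03218604],
       [ 0.99267997,  0.01508495,  0.11982876, -0.55275104],
       [-0.11929007, -0.03261721,  0.99232353, -1.21888589],
       [ 0.        ,  0.        ,  0.        ,  1.        ]])}
stand [([344.0, 188.4], 0.58)]
pocket [([346.5, 185.1], 0.67)]
block_mid [([463.2, 307.5], 0.97), ([420.1, 281.4], 0.94), ([380.3, 278.6], 0.85)]
paddle [([297.7, 173.6], 0.9)]
beaker [([349.1, 180.8], 0.69), ([300.7, 173.5], 0.48)]
dish [([312.9, 238.5], 0.87), ([350.7, 180.2], 0.27)]
vial [([374.7, 138.5], 0.52)]
small_block [([459.6, 151.6], 0.62)]
```

View pics/side0.png

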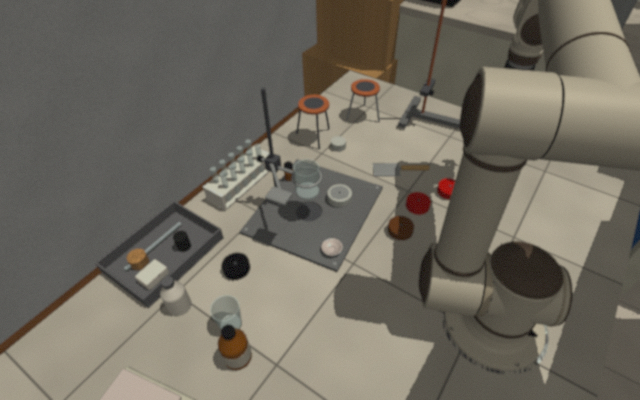

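View pics/top0.png

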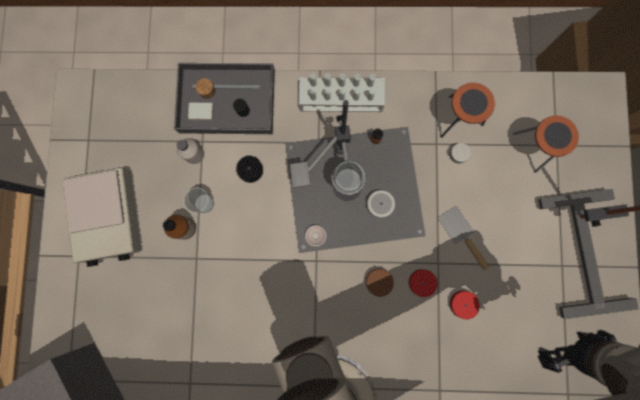

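The aluminium block shows at top (381,204) and side (340,195). The network's block_mid hits are the black, brown and red look-alikes. I'll measure from the depth.

```bash
cat > h.py <<'E'
import numpy as np, cv2
from cell import manip, camera, get_calibration, models
def cloud(n,d):
    c=get_calibration(n);K=c["camera_matrix"];T=np.linalg.inv(c["camera_from_world"])
    v,u=np.mgrid[0:400,0:640]
    P=np.stack([(u-K[0,2])/K[0,0]*d,-(v-K[1,2])/K[1,1]*d,-d,np.ones_like(d)],-1)
    return (P@T.T)[...,:3]
def proj(n,p):
    c=get_calibration(n);K=c["camera_matrix"];q=c["camera_from_world"]@np.r_[p,1]
    return np.array([K[0,0]*q[0]/-q[2]+K[0,2],K[1,1]*-q[1]/-q[2]+K[1,2]])
def ray(n,uv,z):
    c=get_calibration(n);K=c["camera_matrix"];T=np.linalg.inv(c["camera_from_world"])
    r=T[:3,:3]@np.array([(uv[0]-K[0,2])/K[0,0],-(uv[1]-K[1,2])/K[1,1],-1]);o=T[:3,3]
    return o+r*(z-o[2])/r[2]
E
python3 - <<'E'
from h import *
d=np.load("top0_d.npy");P=cloud("top",d)
img=cv2.imread("pics/top0.png")
def reg(u0,u1,v0,v1,z0,z1):
    m=np.zeros((400,640),bool);m[v0:v1,u0:u1]=1
    return m&(P[...,2]>z0)&(P[...,2]<z1)&(d>0)
for n,(u,v) in dict(block=(381,204),board=(330,220),bench=(260,220),beakerin=(348,180),paddle=(299,174),dish=(316,236)).items(): print(n,P[v,u].round(4))
m=reg(275,440,115,260,-.01,.03)
# board colour: darker grey
g=img.max(2); 
mm=(m&(g<115)).astype(np.uint8)
mm=cv2.morphologyEx(mm,cv2.MORPH_OPEN,np.ones((3,3)))
k,l,st,_=cv2.connectedComponentsWithStats(mm);i=1+st[1:,4].argmax();c,_=cv2.findContours((l==i).astype(np.uint8),0,2)
o=img.copy();cv2.drawContours(o,c,-1,(0,255,0),1)
cc=np.array([ray("top",p[0],.012)[:2] for p in cv2.convexHull(max(c,key=len))])
r=cv2.minAreaRect((cc*1000).astype(np.float32));print(r,cv2.boxPoints(r))
bm=reg(355,410,175,235,.034,.055);q=P[bm];print("block top",bm.sum(),np.median(q,0),(q.max(0)+q.min(0))/2,q.max(0)-q.min(0),cv2.minEnclosingCircle((q[:,:2]*1000).astype(np.float32)))
pm=reg(285,315,155,192,.15,.22);q=P[pm];print("paddle",pm.sum(),np.median(q,0),cv2.minAreaRect((q[:,:2]*1000).astype(np.float32)))
cv2.imwrite("pics/t1.png",cv2.resize(o[100:270,240:460],None,fx=3.5,fy=3.5)[:600])
ds=np.load("side0_d.npy");S=cloud("side",ds)
q=S[170:225,320:360].reshape(-1,3);q=q[(q[:,2]>.035)&(q[:,2]<.05)];print("side block",len(q),(q.max(0)+q.min(0))/2,np.median(q,0))
q=S[180:205,265:295].reshape(-1,3);q=q[(q[:,2]>.15)&(q[:,2]<.22)];print("side paddle",len(q),np.median(q,0))
E
```

```text
block [ 0.5417 -0.1338  0.0404]
board [0.497  0.0072 0.0118]
bench [ 0.4947  0.2091 -0.0023]
beakerin [ 0.5976 -0.0395  0.1026]
paddle [0.597  0.085  0.1868]
dish [0.4508 0.0459 0.0174]
((592.3364868164062, -58.564361572265625), (325.7923889160156, 358.5727233886719), 8.738764762878418) [[ 404.0924    93.89198]
 [ 458.5702  -260.5182 ]
 [ 780.58057 -211.0207 ]
 [ 726.1028   143.38947]]
block top 584 [ 0.54392352 -0.1338335   0.04166113] [ 0.54360334 -0.13492401  0.0411594 ] [0.07541212 0.07537852 0.01370318] ((544.104248046875, -134.36483764648438), 38.28776931762695)
paddle 468 [0.59933056 0.08002894 0.18801052] ((597.8665161132812, 74.74976348876953), (59.95830154418945, 60.681304931640625), 7.632890224456787)
side block 348 [ 0.54229424 -0.13126973  0.04053225] [ 0.54021785 -0.13006623  0.0406548 ]
side paddle 358 [0.59689036 0.08407421 0.18640564]
```

Run:
```python
import cv2
cv2.imwrite("pics/s1.png",cv2.resize(cv2.imread("pics/side0.png")[130:280,220:420],None,fx=4,fy=4,interpolation=2))
```

```text
(no output)
```

View pics/t1.png

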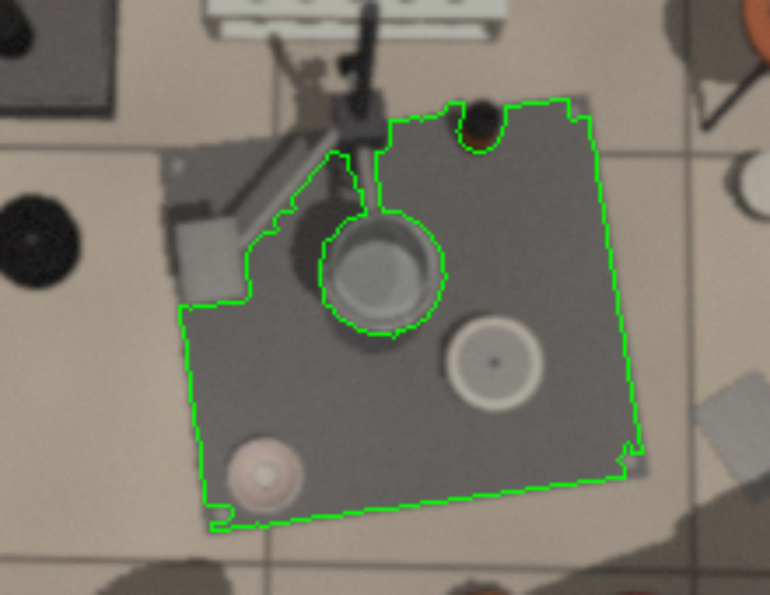

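View pics/s1.png

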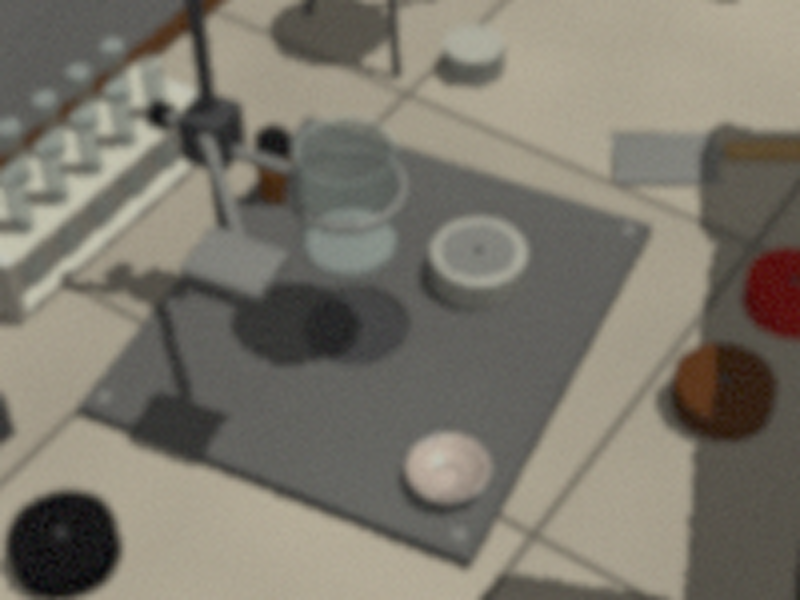

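The contours show the board outline, paddle, beaker ring, and block on the board. The black disc, brown disc and red disc are the look-alikes. Next I'll fit the stand pose from the corners and paddle and cross-check it against the network.

Run:
```python
from h import *
from scipy.optimize import least_squares
c=get_calibration("top");print("cam",np.linalg.inv(c["camera_from_world"])[:3,3])
C=[((150,-200),(408,127.7)),((-170,-200),(424.3,235.7)),((-170,160),(299.4,251.4)),((150,160),(286.6,143.4))]
for s,uv in C: print(s,ray("top",uv,.012).round(4))
def res(p,w=0):
    R=np.array([[np.cos(p[2]),-np.sin(p[2])],[np.sin(p[2]),np.cos(p[2])]])
    return np.concatenate([ray("top",uv,.012)[:2]-p[:2]-R@np.array(s)/1000 for s,uv in C])
r=least_squares(res,[.6,-.04,.15]);print(r.x,np.degrees(r.x[2]),(r.fun*1000).round(1))
print("net pocket",ray("top",(346.5,185.1),.006),ray("side",(307.2,212.2),.006))
print("net stand",ray("top",(344,188.4),0),ray("side",(306,212.8),0))
print("paddle",ray("top",(297.7,173.6),.187),ray("side",(282,193),.187))
print("beaker",ray("top",(349.1,180.8),.097),ray("side",(308.3,188),.097))
p=r.x;R=np.array([[np.cos(p[2]),-np.sin(p[2])],[np.sin(p[2]),np.cos(p[2])]])
print("paddle pred",p[:2]+R@[.02,.12])
# block circle by intensity in top: rect mask
for n in("top","side"):
  for t in("block_mid",):
    camera(n)
    for m in models.masks_of(n,t): print(n,m["rect"],round(m["score"],2))
print(manip.read_state()["clock"])
```

```text
cam [4.02696293e-01 7.46816661e-04 1.27674884e+00]
(150, -200) [ 0.7684 -0.2144  0.012 ]
(-170, -200) [ 0.4572 -0.2583  0.012 ]
(-170, 160) [0.4068 0.0921 0.012 ]
(150, 160) [0.718  0.1368 0.012 ]
[ 0.59465155 -0.03972043  0.14218826] 8.146786949368291 [-3.1  2.1  2.5  3.5  3.1 -2.5 -2.5 -3.1]
net pocket [ 0.59874456 -0.03864755  0.006     ] [ 0.5971686  -0.03399647  0.006     ]
net stand [ 0.58993224 -0.03173421  0.        ] [ 0.60214367 -0.03407017  0.        ]
paddle [0.59797398 0.0882481  0.187     ] [0.59169352 0.07420698 0.187     ]
beaker [ 0.59642531 -0.04263413  0.097     ] [ 0.60028548 -0.05024086  0.097     ]
paddle pred [0.59744456 0.08190276]
top [366.2, 267.7, 392.8, 296.6] 0.88
top [449.0, 292.3, 482.7, 323.9] 0.71
top [235.2, 153.3, 266.8, 181.7] 0.63
top [364.5, 190.7, 394.5, 219.4] 0.58
top [409.4, 268.6, 435.5, 297.1] 0.56
side [386.3, 218.0, 412.9, 239.0] 0.82
side [402.9, 191.4, 430.1, 216.3] 0.79
side [436.6, 178.2, 458.1, 201.3] 0.76
side [329.9, 181.8, 351.6, 202.9] 0.61
side [222.8, 252.0, 249.3, 281.7] 0.56
1.1
```

```bash
cat >> h.py <<'E'
from scipy.spatial.transform import Rotation as Ro
POC=np.array([.596,-.039]);BLK=np.array([.543,-.1335])
def plan(pos,R):
    s=manip.read_state();R0=Ro.from_rotvec(s["ee_rot"])
    sh=R0.inv().apply(np.array(pos)-s["tcp_pos"])*1000
    tr=(R0.inv()*R).as_rotvec()
    print("shift",sh.round(1),"turn",tr.round(3),"dist",np.linalg.norm(sh).round(1),"ang",np.degrees(np.linalg.norm(tr)).round(1))
def Rpush(az,tilt):
    a=np.radians(az);t=np.radians(tilt)
    d=np.array([np.cos(a),np.sin(a),0])
    z=d*np.sin(t)+np.array([0,0,-np.cos(t)]);y=np.array([np.sin(a),-np.cos(a),0]);x=np.cross(y,z)
    return Ro.from_matrix(np.stack([x,y,z],1))
def st():
    s=manip.read_state();print("t",round(s["clock"],2),"q",s["q"].round(2),"tcp",s["tcp_pos"].round(4),"rot",s["ee_rot"].round(3),"F",s["contact_force"].round(1),"op",round(s["opening"],4));return s
E
python3 - <<'E'
from h import *
d=POC-BLK;L=np.linalg.norm(d);d/=L;az=np.degrees(np.arctan2(d[1],d[0]));print(L,az)
for t in (np.linalg.norm(POC-ray("top",(379.5,205),.03)[:2]),): print(t,ray("top",(379.5,205),.03))
p=BLK-d*.11
plan([*p,.12],Rpush(az,40))
E
```

```text
0.1083478195442806 60.71426223063834
0.10753327271697556 [ 0.54000109 -0.13080156  0.03      ]
shift [ 359.7 -146.8  111.3] turn [ 0.229  0.673 -0.629] dist 404.1 ang 54.3
```

```bash
python3 -m pendant '[[105,[45,-18,14],[0.029,0.084,-0.079]],[105,[90,-37,28],[0.057,0.168,-0.157]],[105,[135,-55,42],[0.086,0.252,-0.236]],[105,[180,-73,56],[0.115,0.337,-0.315]],[105,[225,-92,70],[0.143,0.421,-0.393]],[105,[270,-110,84],[0.172,0.505,-0.472]],[105,[315,-128,97],[0.2,0.589,-0.55]],[105,[360,-147,111],[0.229,0.673,-0.629]]]'
python3 - <<'E'
from h import *
st(); d=POC-BLK;d/=np.linalg.norm(d)
plan([*(BLK-d*.11),.12],Rpush(60.7,40))
E
```

```text
clock: 1.9
tcp_pos: [0.4876, -0.2309, 0.1215]
ee_rot: [-2.296, -1.351, -0.842]
contact_force: [-0.1, 0.1, 0.6]
opening: 0.0504
t 1.9 q [-0.78  0.19 -0.06  1.54  0.67  1.22] tcp [ 0.4876 -0.2309  0.1215] rot [-2.296 -1.351 -0.842] F [-0.1  0.1  0.6] op 0.0504
shift [0.6 0.6 2.5] turn [-0.    -0.004  0.004] dist 2.6 ang 0.3
```

Run:
```python
from h import *
d=POC-BLK;d/=np.linalg.norm(d)
plan([*(BLK-d*.066),.026],Rpush(60.7,40))
```

```text
shift [-26.4   0.5 102.7] turn [-0.    -0.004  0.004] dist 106.0 ang 0.3
```

```bash
python3 -m pendant '[[105,[-4,0,16],[0,0,0]],[105,[-8,0,32],[0,0,0]],[105,[-12,0,48],[0,0,0]],[105,[-17,0,65],[0,0,0]],[105,[-21,0,82],[0,0,0]],[105,[-24,0,93],[0,0,0]],[105,[-26,0,102],[0,0,0]],[105,[-26,0,102],[0,0,0]]]'
python3 - <<'E'
from h import *
st()
for n,(a,b,c,d) in dict(side=(120,290,230,430),top=(110,270,280,480)).items():
    p,dd=camera(n);np.save(f"{n}1_d.npy",dd);cv2.imwrite(f"pics/{n}_full2.png",p[:,:,::-1]);cv2.imwrite(f"pics/{n}2.png",cv2.resize(p[a:b,c:d,::-1],None,fx=3.5,fy=3.5,interpolation=2))
E
```

```text
clock: 2.7
tcp_pos: [0.5085, -0.1917, 0.0258]
ee_rot: [-2.299, -1.347, -0.837]
contact_force: [0.7, 0.4, 0.4]
opening: 0.0506
t 2.7 q [-0.7   0.2  -0.23  1.29  0.68  1.33] tcp [ 0.5085 -0.1917  0.0258] rot [-2.299 -1.347 -0.837] F [0.7 0.4 0.4] op 0.0506
```

View pics/side2.png

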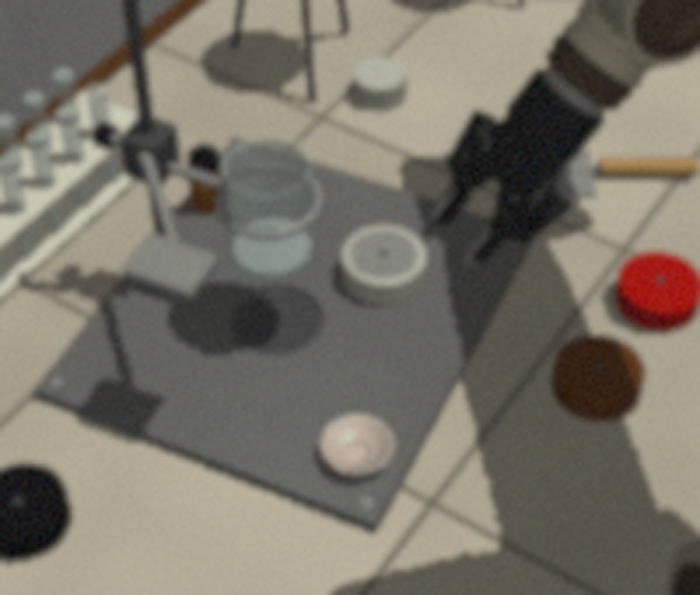

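View pics/top2.png

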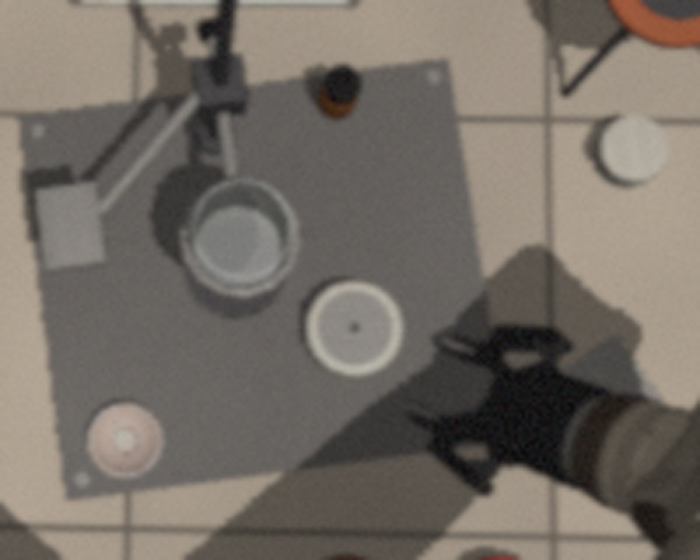

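Both views show the block clear of the fingertips by about 20 mm, and the gripper leaning away. The dish at side (355,445) in the crop is well clear. I'll push 68 mm along the line.

```bash
python3 -m pendant '[[105,[8,0,6.7],[0,0,0]],[105,[16,0,13.4],[0,0,0]],[105,[23,0,19.3],[0,0,0]],[105,[30,0,25.2],[0,0,0]],[105,[37,0,31],[0,0,0]],[105,[44,0,37],[0,0,0]],[105,[50,0,42],[0,0,0]],[105,[52,0,43.6],[0,0,0]]]'
cat >> h.py <<'E'
def shots(k,box=None):
    out=[]
    for n,(a,b,c,d) in dict(side=(120,290,230,430),top=(110,270,280,480)).items():
        p,dd=camera(n);np.save(f"{n}{k}_d.npy",dd);cv2.imwrite(f"pics/{n}_full{k}.png",p[:,:,::-1]);out.append(cv2.resize(p[a:b,c:d,::-1],(400,int(400*(b-a)/(d-c))),interpolation=2)[:320])
        if n=="top": D=dd;
    cv2.imwrite(f"pics/both{k}.png",np.hstack(out))
    P=cloud("top",D);m=(P[...,2]>.032)&(P[...,2]<.052)
    m[:120]=0;m[250:]=0;m[:,:300]=0;m[:,425:]=0
    img=cv2.imread(f"pics/top_full{k}.png");m&=(img.min(2)>95)
    kk,l,s,cen=cv2.connectedComponentsWithStats(m.astype(np.uint8))
    for i in range(1,kk):
        if s[i,4]>100:
            q=P[l==i];print("blk?",s[i,4],np.median(q,0).round(4),((q.max(0)+q.min(0))/2).round(4),(q.max(0)-q.min(0)).round(4))
E
python3 - <<'E'
from h import *
st();shots(3)
E
```

```text
clock: 3.6
tcp_pos: [0.5423, -0.1323, 0.0268]
ee_rot: [-2.299, -1.348, -0.838]
contact_force: [-0.4, -1.4, 0.7]
opening: 0.0503
t 3.6 q [-0.57  0.15 -0.29  1.19  0.7   1.49] tcp [ 0.5423 -0.1323  0.0268] rot [-2.299 -1.348 -0.838] F [-0.4 -1.4  0.7] op 0.0503
blk? 588 [ 0.5555 -0.1057  0.0419] [ 0.5572 -0.1048  0.0406] [0.0762 0.0752 0.015 ]
```

View pics/both3.png

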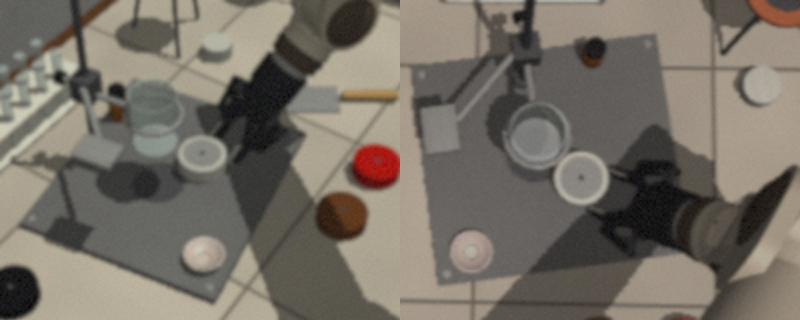

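Block centre is now at about (0.556,-0.105), seated against both fingertips and 31 mm ahead of the TCP. 77 mm remain, so I'll push 68 mm at a slower speed, slightly lower.

```bash
python3 -m pendant '[[105,[4,0,7],[0,0,0]],[105,[11,0,13],[0,0,0]],[105,[19,0,20],[0,0,0]],[105,[27,0,26],[0,0,0]],[105,[34,0,32],[0,0,0]],[105,[41,0,38],[0,0,0]],[105,[47,0,43],[0,0,0]],[105,[50,0,46],[0,0,0]]]'
python3 - <<'E'
from h import *
st();shots(4)
E
```

```text
clock: 4.5
tcp_pos: [0.5753, -0.073, 0.0235]
ee_rot: [-2.299, -1.348, -0.837]
contact_force: [-0.4, -0.4, -0.6]
opening: 0.0503
t 4.5 q [-0.45  0.11 -0.33  1.07  0.7   1.65] tcp [ 0.5753 -0.073   0.0235] rot [-2.299 -1.348 -0.837] F [-0.4 -0.4 -0.6] op 0.0503
blk? 120 [ 0.5642 -0.0477  0.0401] [ 0.5687 -0.0462  0.0398] [0.0287 0.0698 0.0136]
```

View pics/both4.png

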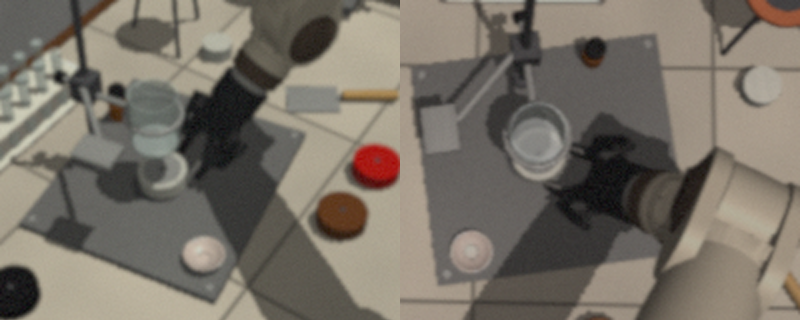

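The block is partly under the beaker and not home yet. I'll creep 6 mm.

```bash
python3 -m pendant '[[105,[0.8,0,0.6],[0,0,0]],[105,[1.5,0,1.3],[0,0,0]],[105,[2.3,0,1.9],[0,0,0]],[105,[3.1,0,2.6],[0,0,0]],[105,[3.8,0,3.2],[0,0,0]],[105,[4.6,0,3.9],[0,0,0]],[105,[4.6,0,3.9],[0,0,0]],[105,[4.6,0,3.9],[0,0,0]]]'
cat >> h.py <<'E'
def sidetop(k,box=(60,170,120,240)):
    d=np.load(f"side{k}_d.npy");P=cloud("side",d);img=cv2.imread(f"pics/side_full{k}.png")
    a=slice(185,225),slice(290,330)
    z=P[a][...,2];print((z[::3,::3]*1000).round(0).astype(int))
    cv2.imwrite(f"pics/sz{k}.png",cv2.resize(img[160:235,270:370],None,fx=7,fy=7,interpolation=2))
E
python3 - <<'E'
from h import *
st();shots(5);sidetop(5)
E
```

```text
clock: 5.4
tcp_pos: [0.5782, -0.0686, 0.0238]
ee_rot: [-2.299, -1.348, -0.838]
contact_force: [-0.2, -0.3, 0.1]
opening: 0.05
t 5.4 q [-0.44  0.11 -0.33  1.06  0.7   1.67] tcp [ 0.5782 -0.0686  0.0238] rot [-2.299 -1.348 -0.838] F [-0.2 -0.3  0.1] op 0.05
[[  9  10 155 158 159 161 157 159 159 151  68  73  61  71]
 [ 10  10 130 142 146 153 154 143 140 133  57  61  56   9]
 [  8  13 115 125 132 132 134 131 126 122  53  47  11  13]
 [188  12 101 114 119 118 123 120 116 109  40   9  10   9]
 [182   8   9  99 105 110 111 109 102  33  24   8   9  12]
 [ 12  13  13  12  37  36  35  36  37  33  12  10   9  63]
 [  8  10  12  32  31  33  35  33  34  34  32  12  52  53]
 [  9  11  10  31  32  37  34  33  36  34  36  40  44  51]
 [  9   8   8  32  34  37  37  33  36  35  37  32  37  32]
 [ 12  10   5  28 965  34  31  34  38  33  26  12  15   9]
 [ 11  10  12  12  26  32  35  33  28  24  16  11   7  12]
 [ 11  12  10   5  15  17  20  22  16  10  13  12  11  10]
 [  9   8  11   9  11   8   8   3  12  13  11  11  11  11]
 [ 11   9   9  11  12   9  10  10  10  10  10  10  10  10]]
```

View pics/sz5.png

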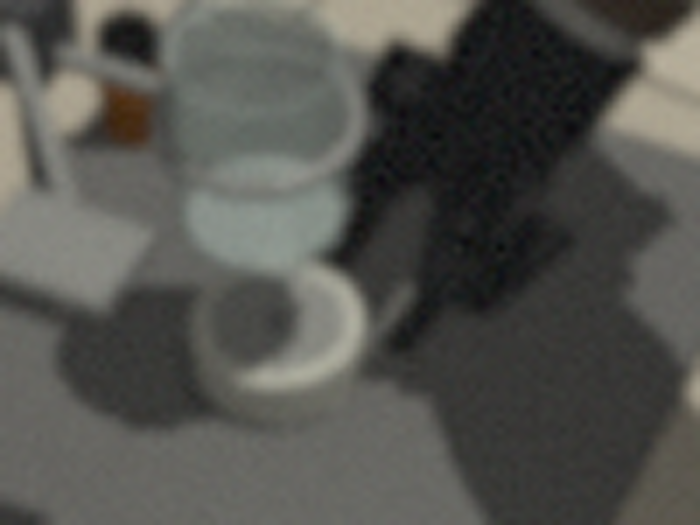

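Run:
```python
from h import *
for k in (3,4,5):
    d=np.load(f"side{k}_d.npy");P=cloud("side",d)
    img=cv2.imread(f"pics/side_full{k}.png")
    Q=P.reshape(-1,3)
    if k==3: c=np.array([.5565,-.105])
    else: c=np.array([.590,-.045]) if k==4 else np.array([.594,-.042])
    # pixels whose point is 24..50 high within 32mm of c
    m=(Q[:,2]>.026)&(Q[:,2]<.05)&(np.linalg.norm(Q[:,:2]-c,axis=1)<.030)
    q=Q[m];A=np.c_[q[:,:2]-c,np.ones(m.sum())];co=np.linalg.lstsq(A,q[:,2],rcond=None)[0]
    b=(Q[:,2]<.02)&(Q[:,2]>.0)&(np.linalg.norm(Q[:,:2]-c,axis=1)<.1)&(np.linalg.norm(Q[:,:2]-c,axis=1)>.06)
    print(k,m.sum(),"z med",np.median(q[:,2]).round(4),"plane",co.round(3),"board",np.median(Q[b,2]).round(4))
```

```text
3 212 z med 0.0406 plane [-0.    -0.005  0.041] board 0.0098
4 204 z med 0.0381 plane [-0.062 -0.085  0.038] board 0.0104
5 210 z med 0.0348 plane [-0.005  0.001  0.035] board 0.0105
```

Block top went from 41 mm to 35 mm and is level, so it dropped 6 mm and is home. Now I'll back straight off, then out along the tool axis.

```bash
python3 -m pendant '[[105,[-6,0,-5],[0,0,0]],[105,[-12,0,-10],[0,0,0]],[105,[-20,0,-18],[0,0,0]],[105,[-28,0,-35],[0,0,0]],[105,[-32,0,-65],[0,0,0]],[105,[-32,0,-100],[0,0,0]],[150,[-32,0,-135],[0,0,0]],[255,[-32,0,-150],[0,0,0]]]'
python3 - <<'E'
from h import *
st();shots(6);sidetop(6)
plan([.40,-.12,.30],Rpush(90,0))
E
```

```text
clock: 6.3
tcp_pos: [0.5186, -0.1768, 0.1206]
ee_rot: [-2.302, -1.348, -0.841]
contact_force: [-0.4, -0.1, -0.4]
opening: 0.0221
t 6.3 q [-0.67  0.12 -0.13  1.44  0.69  1.37] tcp [ 0.5186 -0.1768  0.1206] rot [-2.302 -1.348 -0.841] F [-0.4 -0.1 -0.4] op 0.0221
[[ 10   8 159 158 157 158 157 158 158 156   9  11  11   8]
 [ 10   9 130 143 140 152 153 145 139 131  12  12   8   6]
 [ 11  10 115 126 134 132 132 131 128 121  10  10  12   9]
 [189  13 101 113 120 121 123 117 116 110  12  10  10  14]
 [182  11  10 100 109 110 111 110 108  12   9  10  12  12]
 [  9  11  11   8  35  35  39  35  36  34  12  14  15   8]
 [  9   9   8  35  37  34  35  37  37  35  40  12  12  11]
 [ 11  10   9  33  33  37  36  38  32  39  35  11  12   9]
 [ 13  11   7  36  37  33  35  34  36  35  37  10   8  10]
 [ 11   9   6  33  33  37  35  35  35  33  30  12   8   9]
 [ 15  11   8  11  26  30  31  33  32  26  15   8  12   9]
 [  8  12   9   3  12  16  24  20  14   9   7  11   7  13]
 [ 11  12  10  12   9   1   8   3  12  11  14   9   7 965]
 [ 12   9   8  10  12   8  11  12  14  10   6  10  12  10]]
shift [ 109.1 -130.9 -144.2] turn [ 0.182 -0.682 -0.491] dist 223.3 ang 49.3
```

View pics/sz6.png

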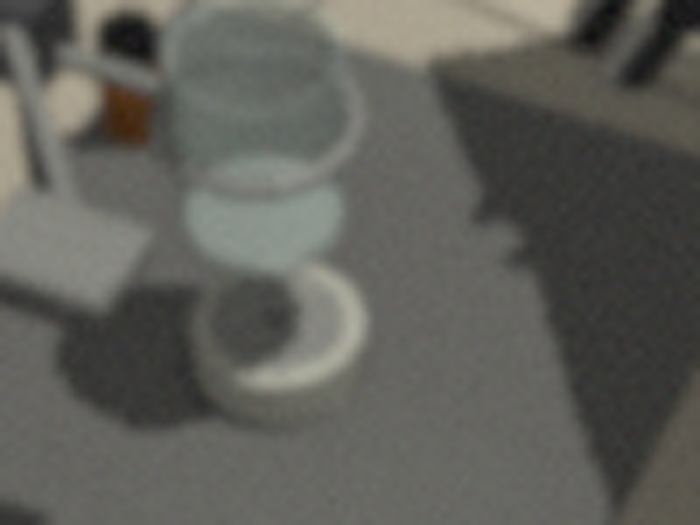

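The block stays level and home. Going to the transit pose.

```bash
python3 -m pendant '[[255,[14,-16,-18],[0.023,-0.085,-0.061]],[255,[27,-33,-36],[0.045,-0.17,-0.123]],[255,[41,-49,-54],[0.068,-0.256,-0.184]],[255,[55,-65,-72],[0.091,-0.341,-0.245]],[255,[68,-82,-90],[0.114,-0.426,-0.307]],[255,[82,-98,-108],[0.136,-0.511,-0.368]],[255,[95,-114,-126],[0.16,-0.597,-0.43]],[255,[109,-131,-144],[0.182,-0.682,-0.491]]]'
python3 - <<'E'
from h import *
st();plan([.44,.06,.28],Rpush(90,0));plan([.597,.082,.26],Rpush(90,0))
E
```

```text
clock: 7.2
tcp_pos: [0.3996, -0.1179, 0.2984]
ee_rot: [-2.215, -2.226, 0.006]
contact_force: [0.8, 0.3, -0.0]
opening: 0.0001
t 7.2 q [-0.29 -0.19  0.05  1.81 -0.    1.28] tcp [ 0.3996 -0.1179  0.2984] rot [-2.215 -2.226  0.006] F [ 0.8  0.3 -0. ] op 0.0001
shift [177.7  41.4  18. ] turn [-0.004  0.002  0.005] dist 183.4 ang 0.4
shift [199.  198.5  37.3] turn [-0.004  0.002  0.005] dist 283.6 ang 0.4
```

```bash
python3 -m pendant '[[255,[40,5,0],[0,0,0]],[255,[85,12,5],[0,0,0]],[255,[130,25,10],[0,0,0]],[255,[170,45,15],[0,0,0]],[255,[190,85,22],[0,0,0]],[255,[198,125,30],[0,0,0]],[255,[199,165,35],[0,0,0]],[255,[199,198,37],[0,0,0]]]'
python3 - <<'E'
from h import *
st();shots(7)
plan([.597,.082,.26],Rpush(90,0))
E
```

```text
clock: 8.0
tcp_pos: [0.599, 0.0824, 0.2586]
ee_rot: [-2.214, -2.223, 0.004]
contact_force: [-0.6, 0.7, 0.3]
opening: -0.0003
t 8.0 q [0.14 0.24 0.41 1.74 0.   1.7 ] tcp [0.599  0.0824 0.2586] rot [-2.214 -2.223  0.004] F [-0.6  0.7  0.3] op -0.0003
shift [ 0.2 -3.1 -3.8] turn [-0.008 -0.001  0.003] dist 4.9 ang 0.5
```

View pics/both7.png

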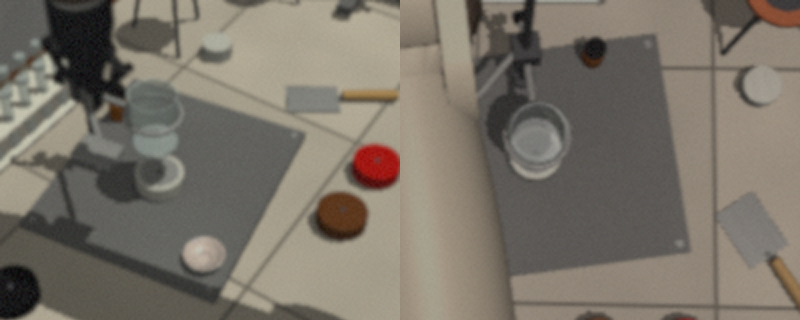

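The gripper is above the paddle and clear of the glass. I'll descend until just above it.

```bash
python3 -m pendant '[[255,[0,-1,10],[0,0,0]],[255,[0,-2,22],[0,0,0]],[255,[0,-2,34],[0,0,0]],[255,[0,-2,46],[0,0,0]],[255,[0,-2,55],[0,0,0]],[255,[0,-2,61],[0,0,0]],[255,[0,-2,64],[0,0,0]],[255,[0,-2,64],[0,0,0]]]'
python3 - <<'E'
from h import *
st();shots(8);sidetop(8)
E
```

```text
clock: 8.9
tcp_pos: [0.5954, 0.0815, 0.1969]
ee_rot: [-2.217, -2.222, 0.001]
contact_force: [0.1, -0.2, 0.7]
opening: 0.0002
t 8.9 q [0.14 0.2  0.24 1.61 0.   1.7 ] tcp [0.5954 0.0815 0.1969] rot [-2.217e+00 -2.222e+00  1.000e-03] F [ 0.1 -0.2  0.7] op 0.0002
[[ 10   6 158 160 160 157 159 161 160 154  11  10   8   8]
 [ 10  11 129 140 142 152 156 143 142 129   9  11  11   9]
 [ 10  12 114 128 133 134 136 131 129 118  13   7  10  13]
 [187  13 100 115 120 123 124 120 111 108  10  11   4   7]
 [184  11   6 102 105 108 108 105 100  11  10   9  10  12]
 [ 11  14  10  11  34  36  36  34  36  33  10  11  15   9]
 [  9  12   8  33  36  34  34  33  35  31  36   8  10   9]
 [ 12  10  10  35  37  34  32  34  34  35  33  14   9  10]
 [ 10   8   7  34  38  35  36  36  32  31  28  14  10   7]
 [ 10  12   4  31  33  38  37  32  35  33  27  14  10   8]
 [ 14   7  11  15  27  29  34  34  32  26  15  12  15  11]
 [ 12  10  11   6  15  15  20  21  18  12  11  12   9  10]
 [ 11   9   8  11   7   4   4   6   8  12  11  15   9  10]
 [ 11   9   9  10  13  10  11   7  11   9   9  10  10  14]]
```

View pics/side_full8.png

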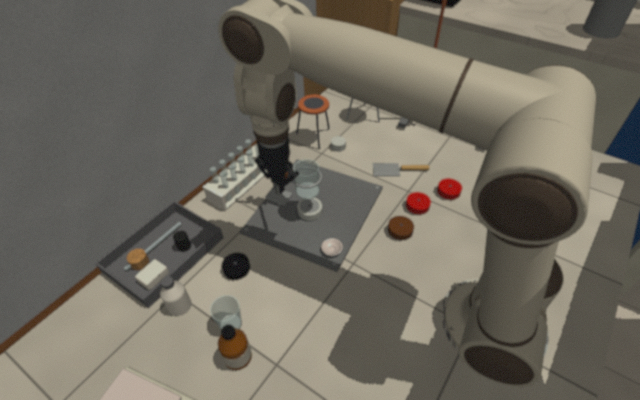

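```bash
python3 -m pendant '[[255,[0,0,4],[0,0,0]],[255,[0,0,8],[0,0,0]],[255,[0,0,12],[0,0,0]],[255,[0,0,16],[0,0,0]],[255,[0,0,20],[0,0,0]],[255,[0,0,24],[0,0,0]],[255,[0,0,28],[0,0,0]],[255,[0,0,32],[0,0,0]]]'
python3 - <<'E'
from h import *
st();shots(9);sidetop(9)
E
```

```text
clock: 9.8
tcp_pos: [0.5955, 0.0816, 0.1649]
ee_rot: [-2.217, -2.223, 0.0]
contact_force: [2.2, -0.1, 4.0]
opening: -0.0002
t 9.8 q [0.14 0.2  0.17 1.55 0.   1.7 ] tcp [0.5955 0.0816 0.1649] rot [-2.217 -2.223  0.   ] F [ 2.2 -0.1  4. ] op -0.0002
[[250 259 256 152 157 159 158 158 148 144 133  10  11   9]
 [251 252 134 140 143 149 146 145 140 134 133   7   8   9]
 [237  12 134 133 137 135 132 134 137 131   9   7   9  15]
 [  8   8 102 116 118 131 131 119 116 106  10  13   9  10]
 [ 11  11  83 102 107 111 112 109 108  95  10  10  11  12]
 [163   9   9  87  93  97  99  97  94  82   9  11  13  11]
 [163  12   9  36  82  85  87  85  79  37  35  12  10   9]
 [  9  10   8  32  34  34  35  35  36  36  33  11   9  13]
 [  9   7   8  29  36  35  36  35  31  34  32  11  11  10]
 [ 11  13   8  33  34  34  34  35  36  35  28   6  10  14]
 [ 10   9   5  17  29  31  35  33  30  23  17  10  11  14]
 [ 11   9  11   3  13  17  21  19  18  12   8   8   9   9]
 [ 10  13  11  12  11   5   5   5   8   8  11  13  12  14]
 [ 11  10  12  10  10  11  10  12  11  11  10   7   9   7]]
```

View pics/sz9.png

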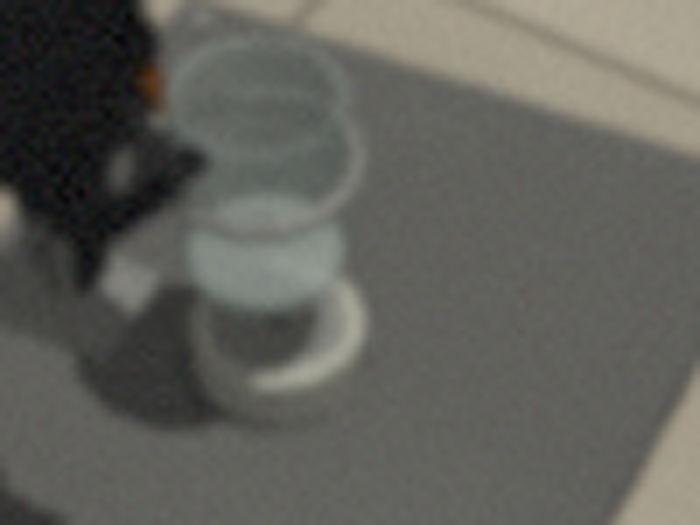

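Force is 4 N at the paddle and the beaker is 22 mm lower, with clearance all round. I'll continue to about 7 mm short of contact.

```bash
python3 -m pendant '[[255,[0,0,4],[0,0,0]],[255,[0,0,8],[0,0,0]],[255,[0,0,12],[0,0,0]],[255,[0,0,16],[0,0,0]],[255,[0,0,20],[0,0,0]],[255,[0,0,24],[0,0,0]],[255,[0,0,28],[0,0,0]],[255,[0,0,31],[0,0,0]]]'
python3 - <<'E'
from h import *
st();shots(10);sidetop(10)
E
```

```text
clock: 10.7
tcp_pos: [0.5951, 0.0816, 0.1337]
ee_rot: [-2.216, -2.222, 0.001]
contact_force: [-1.9, -1.9, 4.1]
opening: -0.0001
t 10.7 q [0.14 0.2  0.11 1.49 0.   1.7 ] tcp [0.5951 0.0816 0.1337] rot [-2.216e+00 -2.222e+00  1.000e-03] F [-1.9 -1.9  4.1] op -0.0001
blk? 318 [ 0.601  -0.0412  0.0477] [ 0.6014 -0.04    0.0464] [0.0515 0.064  0.0112]
[[242 102 135 102  96  88  88  89  97 106 103  12   7  13]
 [239 232 129 137  83  80  75  81 137 130 103  13  12  11]
 [226 232 227 225 131 134 134 133 128 118 105  10  11  11]
 [219 224 225 219 119 122 122 118 118 106 102  11  13   7]
 [215 220 218 104 109 112 110 111 104 103  11   8  11  11]
 [203  10  66 100 102 108 105 103 101  83  10   9  14   7]
 [ 14   6  10  70  81  84  87  82  79  69  33  12   9  14]
 [134  11  12  60  70  75  73  66  67  57  38   9  14  12]
 [132 128   7  44  51  55  58  59  56  46  35  10  11  11]
 [128   9   5  29  34  43  43  44  39  34  27  11   9   8]
 [ 12   7  12  19  26  29  30  31  31  22  15  10   8   8]
 [  8  10  11   6  11  21  20  20  14  13  12  10  14  12]
 [  8  10   7  11  15   8   6   5   6  11  15  10   8  13]
 [ 11   9   8   8  11  10   9   7  11  10  12  12   9  11]]
```

View pics/sz10.png

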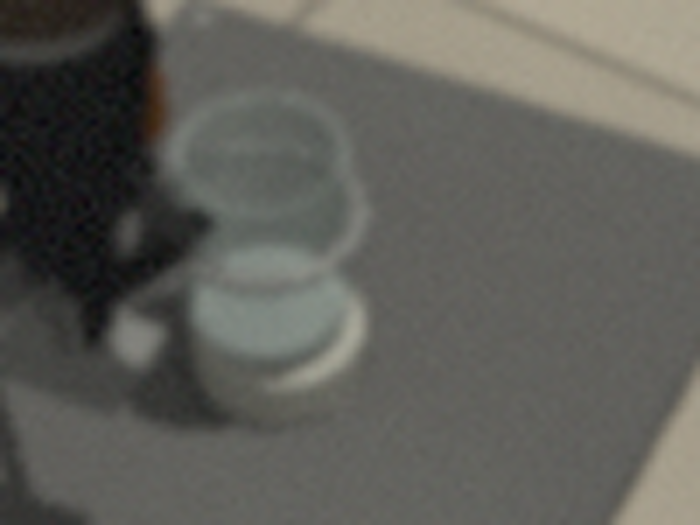

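About 7 mm left; I'll creep.

```bash
python3 -m pendant '[[255,[0,0,1],[0,0,0]],[255,[0,0,2],[0,0,0]],[255,[0,0,3],[0,0,0]],[255,[0,0,4],[0,0,0]],[255,[0,0,5],[0,0,0]],[255,[0,0,5.5],[0,0,0]],[255,[0,0,6],[0,0,0]],[255,[0,0,6],[0,0,0]]]'
python3 -m pendant '[[255,[0,0,0.3],[0,0,0]],[255,[0,0,0.5],[0,0,0]],[255,[0,0,0.7],[0,0,0]],[255,[0,0,0.9],[0,0,0]],[255,[0,0,1],[0,0,0]],[255,[0,0,1],[0,0,0]],[255,[0,0,1],[0,0,0]],[255,[0,0,1],[0,0,0]]]'
```

```text
clock: 11.6
tcp_pos: [0.5954, 0.0817, 0.1281]
ee_rot: [-2.217, -2.222, 0.001]
contact_force: [0.5, 0.9, 2.7]
opening: 0.0001
clock: 12.4
tcp_pos: [0.5953, 0.0817, 0.1271]
ee_rot: [-2.217, -2.222, 0.001]
contact_force: [1.2, 1.0, 3.7]
opening: 0.0003
```

```bash
python3 -m pendant '[[255,[0,0,0.2],[0,0,0]],[255,[0,0,0.4],[0,0,0]],[255,[0,0,0.6],[0,0,0]],[255,[0,0,0.8],[0,0,0]],[255,[0,0,1],[0,0,0]],[255,[0,0,1],[0,0,0]],[255,[0,0,1],[0,0,0]],[255,[0,0,1],[0,0,0]]]'
```

```text
clock: 13.2
tcp_pos: [0.5952, 0.0816, 0.1261]
ee_rot: [-2.217, -2.222, 0.001]
contact_force: [2.4, 1.6, 3.5]
opening: 0.0
```

```bash
python3 -m pendant '[[255,[0,0,0.1],[0,0,0]],[255,[0,0,0.2],[0,0,0]],[255,[0,0,0.3],[0,0,0]],[255,[0,0,0.4],[0,0,0]],[255,[0,0,0.5],[0,0,0]],[255,[0,0,0.5],[0,0,0]],[255,[0,0,0.5],[0,0,0]],[255,[0,0,0.5],[0,0,0]]]'
python3 - <<'E'
from h import *
st();shots(11);sidetop(11)
E
```

```text
clock: 14.0
tcp_pos: [0.5952, 0.0816, 0.126]
ee_rot: [-2.217, -2.222, 0.001]
contact_force: [0.5, -0.5, 6.5]
opening: 0.0
t 14.0 q [0.14 0.2  0.09 1.47 0.   1.7 ] tcp [0.5952 0.0816 0.126 ] rot [-2.217e+00 -2.222e+00  1.000e-03] F [ 0.5 -0.5  6.5] op 0.0
blk? 336 [ 0.602  -0.0403  0.0404] [ 0.6025 -0.0401  0.0425] [0.0519 0.064  0.0167]
[[238  10 118 103  97  89  92  92  98 109  10  13  10  15]
 [233  96 129  93  87  77  76  77  84 132  97  13   7 965]
 [228 225 117 128 130  67  63 130 128 122  96  10   8   9]
 [217 222 218 218 120 121 121 120 114 106  94  10  12  11]
 [210 218 218 101 109 107 112 108 102  95  98  10  10  12]
 [203 210  67  95  93  95  98  95  96  93   6   9  11  14]
 [192   9   9  73  81  92  94  90  81  68  33  13   9  13]
 [  9  10  11  58  70  70  71  71  64  61  36  15  14  12]
 [123 125   7  47  53  56  59  59  54  46  33   6  14   9]
 [127  11   6  30  43  44  45  44  42  35  29   6   9  11]
 [121   8  11  15  27  31  32  34  34  26  13   9  10  11]
 [ 11  13  11   4   9  16  17  22  19  10  10  12  10  13]
 [  9  10  13  10  10   6   4   5  12  10   9  11   9   7]
 [  9  10   9   8  10  11  12  12  11   9  12  12  11  11]]
```

View pics/sz11.png

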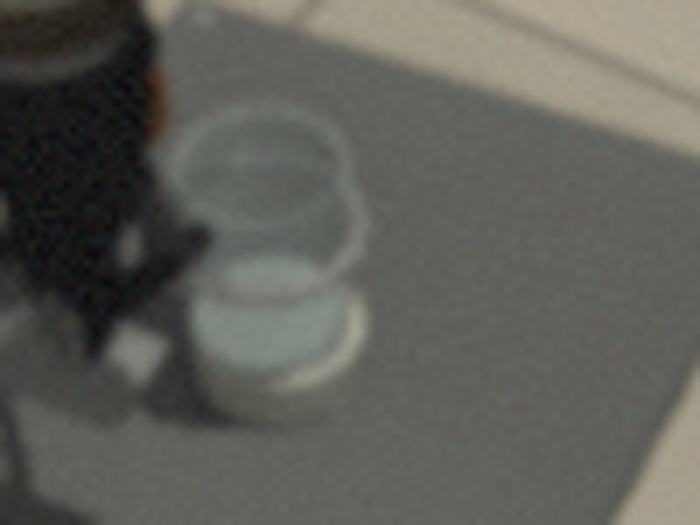

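At z = 0.126 m the tool stopped following (moved 0.1 of 0.5 mm) and force rose to 6.5 N: contact where expected. One more small nudge will confirm it.

```bash
python3 -m pendant '[[255,[0,0,0.2],[0,0,0]],[255,[0,0,0.4],[0,0,0]],[255,[0,0,0.4],[0,0,0]],[255,[0,0,0.4],[0,0,0]],[255,[0,0,0.4],[0,0,0]],[255,[0,0,0.4],[0,0,0]],[255,[0,0,0.4],[0,0,0]],[255,[0,0,0.4],[0,0,0]]]'
```

```text
clock: 14.9
tcp_pos: [0.5953, 0.0816, 0.126]
ee_rot: [-2.217, -2.223, -0.0]
contact_force: [-0.4, -0.3, 8.9]
opening: -0.0
```

The position is unchanged and the force is 8.9 N, so the beaker stands on the block. I'll retract straight up.

```bash
python3 -m pendant '[[255,[0,0,-2],[0,0,0]],[255,[0,0,-6],[0,0,0]],[255,[0,0,-14],[0,0,0]],[255,[0,0,-28],[0,0,0]],[255,[0,0,-48],[0,0,0]],[255,[0,0,-75],[0,0,0]],[255,[0,0,-105],[0,0,0]],[255,[0,0,-135],[0,0,0]]]'
python3 -m pendant '[[255,[0,-40,0],[0,0,0]],[255,[0,-80,0],[0,0,0]],[255,[0,-120,0],[0,0,0]],[255,[0,-160,0],[0,0,0]],[255,[0,-200,0],[0,0,0]],[255,[0,-230,0],[0,0,0]],[255,[0,-240,0],[0,0,0]],[255,[0,-240,0],[0,0,0]]]'
python3 - <<'E'
from h import *
st();shots(12);sidetop(12)
E
```

```text
clock: 15.7
tcp_pos: [0.5953, 0.0814, 0.2624]
ee_rot: [-2.217, -2.222, 0.0]
contact_force: [0.3, 0.3, 0.6]
opening: -0.0002
clock: 16.5
tcp_pos: [0.3551, 0.0809, 0.2622]
ee_rot: [-2.217, -2.224, -0.003]
contact_force: [0.7, -0.2, -0.7]
opening: 0.0003
t 16.5 q [ 0.22 -0.34 -0.14  1.76  0.    1.79] tcp [0.3551 0.0809 0.2622] rot [-2.217 -2.224 -0.003] F [ 0.7 -0.2 -0.7] op 0.0003
blk? 335 [ 0.6018 -0.0393  0.0409] [ 0.6023 -0.0401  0.0422] [0.0521 0.0643 0.0193]
[[ 98  10 118 101  92  93  93  90  97 110  13   8  11   5]
 [ 90  95 127  93  87  78  78  78  83 129  94  10   9  13]
 [ 12  93 115 126 126  67  65  66 125 121  95  10   9  10]
 [ 13  96 101 113 120 123 123 122 116 107  94  10  11  12]
 [ 10  11  96 102 109 113 107 110 105  96  97   8   8  10]
 [ 13  13  66  98  95  98  98  94  95  95  10  10  10  10]
 [ 10  10  10  75  81  94  94  92  76  71  33  12  10  10]
 [  8  10  10  63  66  71  72  70  68  58  34   7   8  12]
 [125 123   8  45  53  59  57  58  50  45  35  13   9  10]
 [127   9   6  30  41  45  49  44  41  33  25  14  11  11]
 [121   8   6  14  29  33  37  33  31  26  17  10  10  15]
 [ 11  13  12   5  10  16  23  21  20  12   9   7   7  10]
 [ 10  11  13  13  14   5   6   5  10   9   8  10  10  11]
 [  8   7  14  10  10   9  12  10  12  11  12  11  14  10]]
```

View pics/sz12.png

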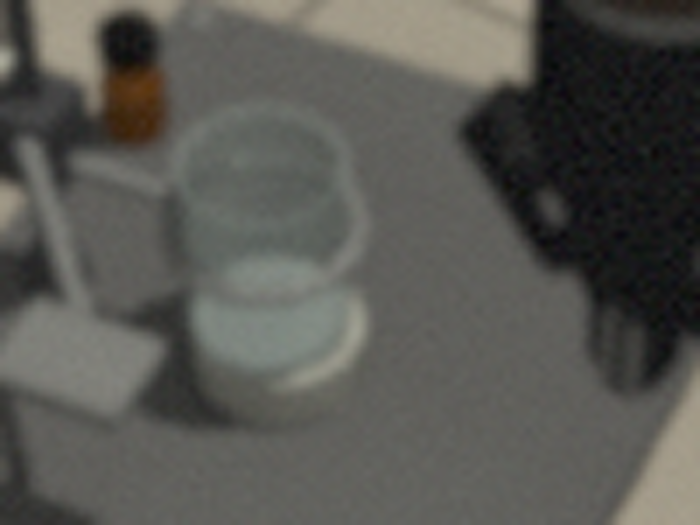

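View pics/side_full12.png

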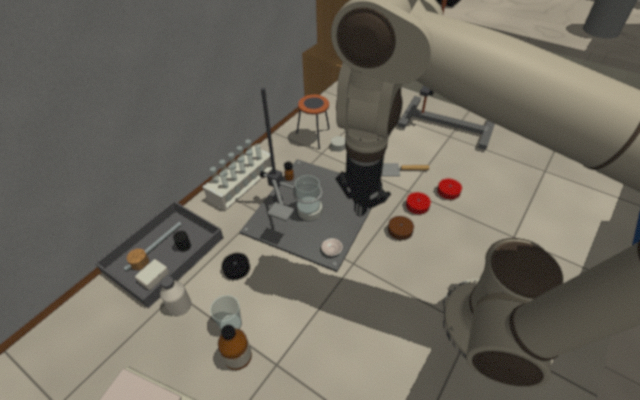

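The beaker is standing on the block (crop (265,320)), the paddle is down at about 125 mm, and the bystanders are where they were. The robot touches nothing, so I'll hand in.

```bash
python3 -c "
from cell import manip
print(manip.close_job(), manip.read_state()['clock'])"
```

```text
the job is handed in; nothing more can be done
the job is handed in; nothing more can be done
```

The heating block is home in the pocket and the beaker stands on it. I handed the job in at about 17 s; it reports no verdict.

- **Block:** I pushed it over the board with two part-open fingertips, the gripper leaning 40° away from the glass. After the last few millimetres its top had dropped from 41 to 35 mm in the depth image and lay level, which is the pocket's 6 mm depth.
- **Beaker:** I pressed the paddle down with the shut fingers. Contact came with the paddle's top at 126 mm, as expected with the block home. The tool then stopped moving and the force rose from about 4 N to 8.9 N.
- **Last pictures:** With the arm withdrawn, the beaker stays down on the block and the paddle stays at about 125 mm. The bystanders look unmoved, judged by eye only. Nothing in the force readings or pictures suggests the robot touched the glass.
- **Disagreements:** The network scored the black, brown and red look-alikes as highly as the real block or higher, so I found the block by picture and depth instead. Estimates of the pocket's centre differed by up to about 5 mm.

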